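# Put the weighing spatula and brush away in their tray

### The arm

A 7-joint arm with a two-finger parallel gripper is mounted at the origin on the work surface. World frame = base frame: x ahead of the robot, y to its left, z up, the work surface at z = 0. Lengths are in mm, angles in rad, forces in N, time in s.
With the tool pointing down it reaches from about 400 to 875 mm from the base axis. Payload 4.4 kg.
Tool frame: the origin (TCP) lies at the very end of the fingers, on their centre line; the grasp point (between the pads) lies 19 mm behind it; z points along the fingers, y is the line along which they close (so a half turn about z gives the same grasp; the last joint's range is limited). The gripper opens to 85 mm and grips with 20 to 120 N. Pads are 22 mm wide; open, the fingers measure 114 mm over their backs; the gripper's body (76 mm by 85 mm) begins 54 mm behind the grasp point. The pads swing forward as they close: fully open they stand 13 mm farther back than shut.
Start: joints at [-1.367, 0.628, 0.038, 1.517, -0.027, 0.996, -0.02], TCP at [173.225, 626.507, 231.313] pointing down, gripper open.
Joint ranges: [-3.06, 3.06], [-0.37, 2.12], [-1.25, 1.32], [0.18, 2.47], [-1.1, 4.24], [0.23, 1.98], [-2.94, 2.94]. Speed limits (rad/s): [2.57, 2.57, 3.14, 3.14, 3.14, 3.14, 3.14].

### API

Orientations are given as [roll, pitch, yaw] about the fixed x, y, z axes, in that order (R = Rz(yaw) Ry(pitch) Rx(roll)).
In Python, from cell import status, get_image, ctrl, models gives the robot as it stands.
- The arm moves only by the shell command python3 -m handwheel 'ROWS' [OPENING]. ROWS is JSON, a list of rows, each an object with "delta_pos": the shift along the world's x, y, z in cm, a list of three; "yaw": the turn about the world's z in rad. A call has 1 to 10 rows; each row shifts and turns the commanded pose from where the row before left it; what a row does not reach is not made up. A row lasts 1/12 s, in which the tool goes at most 41.7 mm and 7.16 degrees, less where a joint would pass 70% of its speed; a pose out of reach is approached as far as the arm can. A call is refused whole if a number of a shift passes 4.17 or a number of a turn 0.125, either way. A call with a gripper value outside its range is refused whole. OPENING is the opening, from -1 (shut) to 1 (fully open), set as the call begins (- or left out, the last holds). The fingers move at their own pace and stop on an object; the grip force is fixed at half the most. Time passes only in rows, so rows that do not move let the fingers close. It gives the time, the measured TCP pose, the force, the opening and the grip force at its end, in the units of the state.
- status.read_state(): the state, without advancing time (a new reading comes with each control period).
- get_image(name): name is "scene" or "top" or "wrist"; returns a dict with "color" (420x560x3 uint8, red, green, blue), "z_map" (420x560 float32, mm along the optical axis (not along the pixel's ray), 0 where there is no reading), "fx", "fy", "cx", "cy" (pixels), "position" and "rotation" of the camera in the world; the wrist camera has in their place "hand_eye" (4x4, takes a point from camera to tool coordinates, whose origin is the TCP and whose axes are the flange's). Camera axes: x right, y up, looking along -z (the intrinsics and any distortion apply to the point x, -y, -z); pixel columns grow to the right and rows downward; lengths in mm; the calibration is good to about 2 mm. A picture is of the moment at which its call begins: read the wrist's pose just before it.
- ctrl.finish_job(): hands the job in; it is judged then, once.
Trained networks look in a picture, given as the dict that the camera call returned (one of the last four; its "shot" number tells which), for a name from the list of things; names that differ only in an ending like _2 or _b are one class to them, and where a whole thing is asked for, a point or a joint stands for the part that bears it (a point fixed in the world has none). Each returns a list of dicts, best first, with "score" (0 to 1); they miss things now and then, are a little off and sometimes report something else, mostly with a low value. They report only what shows in the picture. A call takes as long as a camera call.
- models.boxes_of(picture, name): "rect" ([left, top, right, bottom] in pixels, round what is visible of it).
The state is a dict: "clock": time; "qpos": joint angles; "qd": joint speeds; "tau": joint torques, N m; "eef_pos": TCP position; "tool_rot": TCP orientation; "force": force on the tool from outside, world axes, zero at the start; "torque": the same for the moment, N m; "width": finger opening in mm; "gripper_force": force on a finger pad.
Only numpy, scipy, OpenCV 4.12 (cv2) and the standard library are available. Lean on these libraries where they do the work, as an engineer would, in place of code of your own. Each camera call takes 0.05 s, during which the arm holds its last target. There are 200 camera calls.

### The job

Take the spatula and the flat brush off the sloping rest and lay them flat in the shallow white tray: the spatula lengthwise in the empty long compartment, beside the one with the jars, and the brush in the short compartment that runs across the tray's far end, in either order. Lower each tool gently until it lies level on the floor of its compartment before you let it go, and do not disturb the jars, the jug or the grey box.

Things in the scene. Friction and masses are not known exactly. Their poses are not given: they have to be found in the camera images.
- rest: Fixed steel rest, base 170 x 190 x 8 mm; origin under its centre, z up, +x downhill (away from the robot). Two identical places, at y = +55 and -55 mm (which tool is where varies); a tool leans in each at 40 degrees, head downhill on a lip, handle uphill on a cradle 41 mm wide, 110 to 126 mm from the head's tip, whose guides stand 11 mm above the tool's underside. Between, its sides are free.
- spatula: Spatula 170 mm long, 0.12 kg: steel blade 70 x 52 x 5 mm with round tip; straight black handle 100 mm long, 22 wide, 20 high. Underside flat. Origin on the underside at mid-length, which is on the handle 15 mm from the blade: grip here, across y. +x to the blade's tip, z out of the top face. Starts with x 40 degrees downwards, origin 77 mm above the bench.
- brush: Flat brush 140 mm long, 0.09 kg: dark rigid bristles 40 x 44 x 13 mm, steel ferrule 25 x 46 x 18 mm, straight wooden handle 75 mm long, 24 wide, 20 high. Underside flat. Origin on the handle's underside, 85 mm from the bristle tip, 20 mm from the ferrule: grip here, across y. +x to the bristle tip, z out of the top face. Starts with x 40 degrees downwards, origin 77 mm above the bench.
- spatula_mid (a point): Middle of the spatula's length on its underside (the same point as its origin).
- brush_mid (a point): Middle of the brush's length on its underside: 15 mm from the brush's origin towards the bristles.
- tray: Fixed shallow white tray, 294 (x) by 180 mm (y), floor 4 mm thick; walls and dividers 4 to 5 mm thick reach 12 mm above that floor. Origin under its centre, z up, x away from the robot. Two long compartments side by side along x on the robot's side (+y one empty, -y one holds two jars) and a short one across the far (+x) end, along y.
- long_bay (a point): Centre of the floor of the empty long compartment, 200 mm (along x) by 80 mm inside; axes as the tray's. The spatula goes here along x, blade either way. Over its floor there is room beside the handle to open the fingers to about 40 mm.
- short_bay (a point): Centre of the floor of the short compartment, 170 mm (along y) by 80 mm (x) inside; axes as the tray's. The brush goes here along y, bristles either way.
- jar_a: Closed glass jar, 52 mm across, 45 mm high, in the tray. Bystander, loose: leave it alone. Origin at the centre of its underside, z up.
- jar_b: Closed glass jar, 52 mm across, 45 mm high, in the tray. Bystander, loose: leave it alone. Origin at the centre of its underside, z up.
- jug: White plastic jug with handle, 80 mm across, 85 mm high, between rest and tray. Bystander, loose: leave it alone. Origin at the centre of its underside, z up.
- cell_box: Open grey divided box, 100 x 60 mm, 35 mm high, between rest and tray on the robot's side. Bystander, loose: leave it alone. Origin at the centre of its underside, z up.

How it is judged:
By the outcome, as a careful person would: the job done as asked, in the order asked, and still so for the second after the job is handed in, with the robot touching nothing.
It also fails if it takes over 69 s, if anything falls off the work surface, if the arm or the gripper's body presses on something with over 40 N, if the wrist force passes 120 N, or if a joint passes its speed limit or range.

## Working session

There is one attempt and no reset: what is moved stays moved. The work goes in short steps, Python scripts to look and compute and a shell command to move; the robot and the scene stay as the last step left them, time stands still between calls to the robot, and variables do not carry over. Pictures are saved under pics/ and viewed, at most 10 in all, crops included, and the job is handed in when it is done.

```bash
mkdir -p pics; cat > h.py <<'E'
import numpy as np, cv2
from cell import status, get_image, ctrl, models
def cloud(p):
    z=p["z_map"]; v,u=np.mgrid[:z.shape[0],:z.shape[1]]
    x=(u-p["cx"])/p["fx"]*z; y=(v-p["cy"])/p["fy"]*z
    P=np.stack([x,-y,-z],-1)
    if "rotation" in p: P=P@np.array(p["rotation"]).T+np.array(p["position"])
    P[z==0]=np.nan
    return P
def save(p,n): cv2.imwrite("pics/"+n,cv2.cvtColor(p["color"],cv2.COLOR_RGB2BGR))
E
python3 - <<'E'
from h import *
s=status.read_state(); print(s["clock"],s["eef_pos"],s["tool_rot"],s["width"])
a=get_image("top"); b=get_image("scene"); save(a,"top.png")
print({k:v for k,v in a.items() if k not in("color","z_map")})
cv2.imwrite("pics/s.png",cv2.cvtColor(b["color"],cv2.COLOR_RGB2BGR))
for p in(a,b):
  C=cloud(p)
  np.savez("pics/%d.npz"%p["shot"],C=C,c=p["color"])
  for n in["rest","spatula","brush","tray","jar_a","jug","cell_box"]:
    for r in models.boxes_of(p,n)[:2]:
      q=np.round(r["rect"]).astype(int); l,t,R,B=q
      print(p["shot"],n,round(r["score"],2),q,np.round(C[(t+B)//2,(l+R)//2]))
E
```

```text
0.0 [173.05633841 625.88479892 230.38290618] [-3.13968556e+00  4.09435212e-05  2.87180720e+00] 85.47078906416071
{'fx': 423.186300709738, 'fy': 423.186300709738, 'cx': 284.1688988519295, 'cy': 211.87810488831815, 'position': array([487.70494533,   3.10080153, 948.48432425]), 'rotation': array([ 0.06456239,  0.00542903, -1.59219005]), 'shot': 1}Traceback (most recent call last):
  File "<stdin>", line 7, in <module>
  File "h.py", line 7, in cloud
    if "rotation" in p: P=P@np.array(p["rotation"]).T+np.array(p["position"])
                          ~~~~~~~~~~~~~~~~~~~~~~~~~~~^~~~~~~~~~~~~~~~~~~~~~~~
ValueError: operands could not be broadcast together with shapes (420,560) (3,)
```

View pics/top.png

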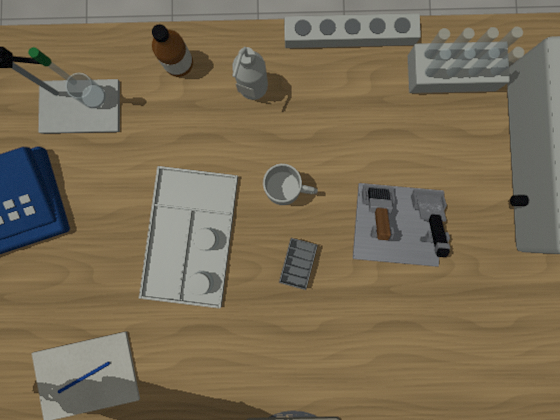

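View pics/s.png

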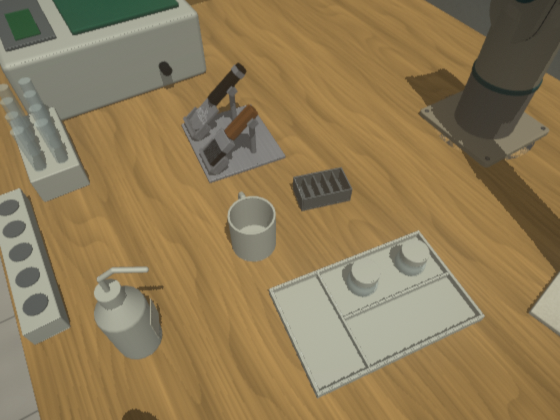

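The top view shows the rest at right (spatula in its −y place near (438,228), brush in the +y place near (382,215)) and the tray at left with its short bay at the far end (195,190). Its +y long bay, around (170,252), is empty. Rotations come as rpy, so I'll fix the helper.

```bash
sed -i 's/p\["rotation"\]).T/1).T/; s/P=P@np.array(1).T/P=P@Rotation.from_euler("xyz",p["rotation"]).as_matrix().T/; 1a from scipy.spatial.transform import Rotation' h.py
python3 - <<'E'
from h import *
a=get_image("top"); b=get_image("scene")
print(b["position"],b["rotation"])
for p in(a,b):
  C=cloud(p)
  np.savez("pics/%d.npz"%(p is b),C=C,c=p["color"])
  for n in["rest","spatula","brush","tray","jar_a","jug","cell_box"]:
    for r in models.boxes_of(p,n)[:2]:
      q=np.round(r["rect"]).astype(int); l,t,R,B=q
      print(p["shot"],n,round(r["score"],2),q,np.round(C[(t+B)//2,(l+R)//2]))
  # rest base: z 4..12 ; tray: white
  X=C.reshape(-1,3); col=p["color"].reshape(-1,3).astype(int)
  reg=(X[:,1]<-80)&(X[:,1]>-420)&(X[:,0]>300)&(X[:,0]<650)
  print("bench z",np.nanmedian(X[(X[:,2]<15)&(abs(X[:,1])<300),2]))
  m=reg&(X[:,2]>4.5)&(X[:,2]<150)
  print("rest",m.sum(),cv2.minAreaRect(X[m][:,:2].astype(np.float32)))
  # tray walls
  reg=(X[:,1]>80)&(X[:,1]<400)&(X[:,0]>250)&(X[:,0]<650)&(X[:,2]>10)&(X[:,2]<25)&(col.min(1)>90)
  print("tray",reg.sum(),cv2.minAreaRect(X[reg][:,:2].astype(np.float32)))
E
```

```text
[784.96203079 395.39154422 639.46073681] [ 0.65921844 -0.00772331  2.58641933]
3 rest 0.56 [356 182 450 268] [ 514. -257.    5.]
3 tray 0.95 [138 170 240 305] [497. 220.   5.]
3 tray 0.73 [418 194 454 258] [ 508. -294.  106.]
3 jar_a 0.75 [192 273 212 297] [395. 183.  49.]
3 jar_a 0.61 [194 226 219 250] [494. 174.  48.]
3 jug 0.74 [263 165 317 202] [613.  -8.   6.]
3 cell_box 0.8 [281 235 320 291] [434. -26.   2.]
bench z 0.8358210029341535
rest 7049 ((476.1551208496094, -251.18333435058594), (346.9641418457031, 338.9319763183594), 0.29918062686920166)
tray 1473 ((436.566650390625, 237.42279052734375), (219.94085693359375, 449.4064636230469), 73.08539581298828)
4 rest 0.92 [182  90 282 185] [ 541. -181.   74.]
4 spatula 0.97 [193  62 251 132] [ 507. -288.   85.]
4 brush 0.74 [204 108 256 168] [ 544. -184.   70.]
4 tray 0.88 [272 229 485 398] [502. 236.   4.]
4 jar_a 0.77 [346 259 378 298] [505. 188.  48.]
4 jar_a 0.58 [397 237 427 273] [410. 198.  50.]
4 jug 0.86 [224 192 273 260] [597. -22.   5.]
4 cell_box 0.72 [293 169 349 212] [431. -25.   2.]
bench z 0.49173554608069026
rest 5967 ((482.34698486328125, -250.8783416748047), (311.2167053222656, 227.09413146972656), 6.307529926300049)
tray 3541 ((438.97711181640625, 238.51889038085938), (218.4907989501953, 442.2168884277344), 73.67626190185547)
```

```bash
cat > fit.py <<'E'
from h import *
def rect(X): 
    r=cv2.minAreaRect(X.astype(np.float32)); return np.round(r[0],1),np.round(r[1],1),round(r[2],1)
for i,tb,rb in((0,[136,166,242,310],[352,178,454,272]),(1,[266,225,490,400],[178,60,288,190])):
  d=np.load(f"pics/{i}.npz"); C=d["C"]; c=d["c"].astype(np.uint8)
  hsv=cv2.cvtColor(c,cv2.COLOR_RGB2HSV)
  def sub(A,b): return A[b[1]:b[3],b[0]:b[2]]
  T=sub(C,tb); h=sub(hsv,tb); m=(h[...,1]<60)&(h[...,2]>90)&(T[...,2]<24)
  n,l,st,_=cv2.connectedComponentsWithStats(cv2.morphologyEx(m.astype(np.uint8),cv2.MORPH_OPEN,np.ones((3,3))))
  m=l==1+np.argmax(st[1:,4]); print("tray",rect(T[m][:,:2]),"floor",np.nanpercentile(T[m][:,2],[10,50,95]))
  T=sub(C,rb); h=sub(hsv,rb)
  m=(h[...,1]<60)&(T[...,2]>4)&(T[...,2]<12)
  n,l,st,_=cv2.connectedComponentsWithStats(m.astype(np.uint8)); 
  m=np.isin(l,1+np.where(st[1:,4]>60)[0]);print("rest base",rect(T[m][:,:2]))
  for nm,m in(("brown",(h[...,1]>100)&(T[...,2]>50)),("black",(h[...,2]<45)&(T[...,2]>60))):
    n,l,st,_=cv2.connectedComponentsWithStats(m.astype(np.uint8))
    m=l==1+np.argmax(st[1:,4]); X=T[m]; X=X[np.isfinite(X).all(1)]
    mu=np.median(X,0); s=np.linalg.svd(X-mu,full_matrices=False)[2]; e=s[0]*np.sign(s[0][0])
    t=(X-mu)@e
    print(nm,m.sum(),"mean",X.mean(0).round(1),"axis",e.round(3),"yaw",round(np.arctan2(e[1],e[0]),3),"ends",(mu+np.percentile(t,2)*e).round(1),(mu+np.percentile(t,98)*e).round(1),"rect",rect(X[:,:2]))
    print("  normal",s[2].round(3))
E
python3 fit.py
```

```text
tray (array([498.9, 222.4]), array([186.5, 298.6]), 81.8) floor [ 2.25559913  4.61531562 16.54279212]
rest base (array([ 515.9, -244.7]), array([189.6, 170. ]), 83.7)
brown 388 mean [ 514.5 -187.7  107.2] axis [ 0.805 -0.064 -0.59 ] yaw -0.079 ends [ 491.3 -185.7  125.6] [ 547.  -190.1   84.7] rect (array([ 515.7, -189.2]), array([22.5, 64.2]), 84.2)
  normal [-0.588 -0.227 -0.777]
black 358 mean [ 501.5 -295.6  108.1] axis [ 0.761 -0.086 -0.643] yaw -0.112 ends [ 475.8 -291.8  129.9] [ 528.9 -297.8   85. ] rect (array([ 500.2, -297.6]), array([19.9, 62.4]), 82.8)
  normal [0.607 0.443 0.659]
tray (array([497.2, 221.6]), array([180.4, 299.8]), 82.0) floor [ 2.77092426  4.40304326 16.47443986]
rest base (array([ 516.9, -242.1]), array([190.1, 169.1]), 83.7)
brown 500 mean [ 518.7 -182.9  101.2] axis [ 0.764 -0.055 -0.643] yaw -0.072 ends [ 492.3 -178.8  123.9] [ 546.8 -182.7   78.1] rect (array([ 516.4, -186.8]), array([25.2, 65.5]), 83.0)
  normal [0.591 0.459 0.663]
black 15 mean [ 516.2 -288.3   86.5] axis [ 0.689 -0.1   -0.718] yaw -0.145 ends [ 510.6 -287.7   92.2] [ 521.3 -289.3   81.1] rect (array([ 516.5, -288.2]), array([ 3.4, 10.1]), 75.9)
  normal [-0.173 -0.985 -0.028]
```

```bash
R='{"delta_pos":[1.3,-3.55,0],"yaw":0.008}'
python3 -m handwheel '[{"delta_pos":[1.1,-3.0,0],"yaw":0.005},{"delta_pos":[1.1,-3.0,0],"yaw":0.005},{"delta_pos":[1.1,-3.0,0],"yaw":0.005},{"delta_pos":[1.1,-3.0,0],"yaw":0.005},{"delta_pos":[1.1,-3.0,0],"yaw":0.005},{"delta_pos":[1.1,-3.0,0],"yaw":0.005},{"delta_pos":[1.1,-3.0,0],"yaw":0.005},{"delta_pos":[1.1,-3.0,0],"yaw":0.005},{"delta_pos":[1.1,-3.0,0],"yaw":0.005},{"delta_pos":[1.1,-3.0,0],"yaw":0.005}]' 1
python3 -m handwheel '[{"delta_pos":[1.1,-3.0,0],"yaw":0.005},{"delta_pos":[1.1,-3.0,0],"yaw":0.005},{"delta_pos":[1.1,-3.0,0],"yaw":0.005},{"delta_pos":[1.1,-3.0,0],"yaw":0.005},{"delta_pos":[1.1,-3.0,0],"yaw":0.005},{"delta_pos":[1.1,-3.0,0],"yaw":0.005},{"delta_pos":[1.1,-3.0,0],"yaw":0.005},{"delta_pos":[1.1,-3.0,0],"yaw":0.005},{"delta_pos":[1.1,-3.0,0],"yaw":0.005},{"delta_pos":[1.1,-3.0,0],"yaw":0.005}]'
```

```text
clock: 1.73
eef_pos: [283.6, 325.2, 231.6]
tool_rot: [3.141, 0.0, 2.922]
force: [0.4, -0.9, 0.3]
width: 85.4
gripper_force: 0.0
clock: 2.57
eef_pos: [393.7, 25.0, 231.7]
tool_rot: [3.141, 0.001, 2.972]
force: [0.0, -0.2, -0.5]
width: 85.3
gripper_force: 0.0
```

```bash
python3 -m handwheel '[{"delta_pos":[1.2,-3.23,0],"yaw":0.006},{"delta_pos":[1.2,-3.23,0],"yaw":0.006},{"delta_pos":[1.2,-3.23,0],"yaw":0.006},{"delta_pos":[1.2,-3.23,0],"yaw":0.006},{"delta_pos":[1.2,-3.23,0],"yaw":0.006},{"delta_pos":[1.2,-3.23,0],"yaw":0.006},{"delta_pos":[1.2,-3.23,0],"yaw":0.006},{"delta_pos":[1.2,-3.23,0],"yaw":0.006},{"delta_pos":[1.2,-3.23,0],"yaw":0.006},{"delta_pos":[1.2,-3.23,0],"yaw":0.006}]'
python3 -m handwheel '[{"delta_pos":[0,0,0],"yaw":0},{"delta_pos":[0,0,0],"yaw":0}]'
cat >> h.py <<'E'
def wrist():
    s=status.read_state(); p=get_image("wrist"); C=cloud(p); H=np.array(p["hand_eye"])
    M=Rotation.from_euler("xyz",s["tool_rot"]).as_matrix()
    return p,(C@H[:3,:3].T+H[:3,3])@M.T+np.array(s["eef_pos"])
E
python3 - <<'E'
from h import *
p,C=wrist(); save(p,"w1.png"); np.savez("pics/w1.npz",C=C,c=p["color"])
for n in("spatula","brush"):
  for r in models.boxes_of(p,n)[:2]: print(n,r)
# rest frame coordinates
c,s=np.cos(-.11),np.sin(-.11); R=np.array([[c,s],[-s,c]])
q=(C[...,:2]-[516.4,-243.4])@R.T
for r in range(60,400,40):
  print(r,[tuple(np.round([q[r,k,0],q[r,k,1],C[r,k,2]]).tolist()) for k in range(160,400,40)])
E
```

```text
clock: 3.4
eef_pos: [513.6, -298.2, 231.4]
tool_rot: [3.142, 0.0, 3.032]
force: [0.4, 0.1, 0.1]
width: 85.3
gripper_force: 0.0
clock: 3.57
eef_pos: [513.0, -298.8, 231.0]
tool_rot: [-3.141, -0.0, 3.028]
force: [0.4, 0.8, -0.2]
width: 85.1
gripper_force: 0.0
spatula {'rect': [245.0, 119.0, 296.9, 229.1], 'score': 0.84}
brush {'rect': [348.6, 146.3, 431.7, 239.3], 'score': 0.78}
60 [(-113.0, -172.0, 0.0), (-113.0, -131.0, -1.0), (-113.0, -89.0, 1.0), (-113.0, -47.0, -1.0), (-112.0, -6.0, 0.0), (-112.0, 36.0, 0.0)]
100 [(-73.0, -177.0, -0.0), (-73.0, -134.0, -0.0), (-73.0, -90.0, 7.0), (-73.0, -47.0, 6.0), (-73.0, -5.0, 7.0), (-73.0, 37.0, 9.0)]
140 [(-30.0, -182.0, -1.0), (-30.0, -137.0, 1.0), (-31.0, -91.0, 7.0), (-50.0, -50.0, 144.0), (-31.0, -3.0, 7.0), (-31.0, 41.0, 8.0)]
180 [(16.0, -187.0, -0.0), (16.0, -140.0, 1.0), (14.0, -93.0, 9.0), (-13.0, -49.0, 114.0), (14.0, -1.0, 9.0), (15.0, 45.0, 7.0)]
220 [(66.0, -193.0, 0.0), (66.0, -144.0, 0.0), (64.0, -94.0, 7.0), (50.0, -47.0, 42.0), (64.0, 1.0, 8.0), (41.0, 32.0, 66.0)]
260 [(121.0, -199.0, -0.0), (122.0, -148.0, -1.0), (121.0, -97.0, -0.0), (121.0, -46.0, 1.0), (121.0, 5.0, 0.0), (122.0, 56.0, -0.0)]
300 [(-7.0, -98.0, 268.0), (180.0, -152.0, 1.0), (181.0, -99.0, -0.0), (182.0, -46.0, -0.0), (181.0, 7.0, 0.0), (182.0, 61.0, -1.0)]
340 [(8.0, -98.0, 272.0), (246.0, -157.0, 1.0), (247.0, -102.0, -1.0), (246.0, -46.0, 1.0), (247.0, 10.0, 0.0), (247.0, 66.0, 0.0)]
380 [(-15.0, -83.0, 312.0), (320.0, -163.0, -1.0), (-7.0, -64.0, 304.0), (306.0, -46.0, 12.0), (-8.0, -43.0, 305.0), (320.0, 72.0, 0.0)]
```

View pics/w1.png

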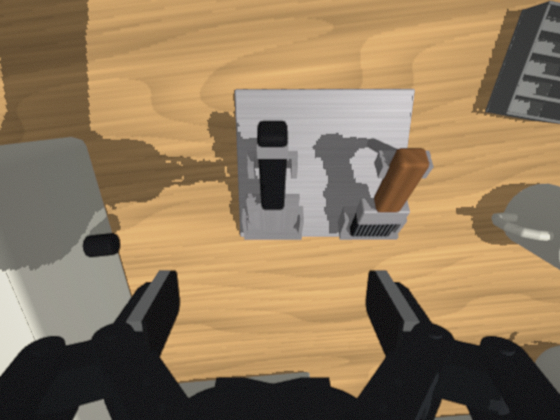

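The wrist picture shows the spatula upright in its place (handle cols 259–286, rows 120–210), centred under the fingers; the brush is at (400,185). Estimates agree, so I descend.

```bash
python3 -m handwheel '[{"delta_pos":[0.1,0,-1.5],"yaw":0},{"delta_pos":[0,0,-1.5],"yaw":0},{"delta_pos":[0,0,-1.5],"yaw":0},{"delta_pos":[0,0,-1.5],"yaw":0},{"delta_pos":[0,0,-1.5],"yaw":0},{"delta_pos":[0,0,-1.5],"yaw":0},{"delta_pos":[0,0,-1.5],"yaw":0},{"delta_pos":[0,0,-1.5],"yaw":0},{"delta_pos":[0,0,-1.5],"yaw":0},{"delta_pos":[0,0,-1.5],"yaw":0}]'
python3 -m handwheel '[{"delta_pos":[0,0,0],"yaw":0},{"delta_pos":[0,0,0],"yaw":0},{"delta_pos":[0,0,0],"yaw":0},{"delta_pos":[0,0,0],"yaw":0},{"delta_pos":[0,0,0],"yaw":0},{"delta_pos":[0,0,0],"yaw":0},{"delta_pos":[0,0,0],"yaw":0},{"delta_pos":[0,0,0],"yaw":0},{"delta_pos":[0,0,0],"yaw":0},{"delta_pos":[0,0,0],"yaw":0}]' -1
```

```text
clock: 4.55
eef_pos: [514.6, -294.6, 81.1]
tool_rot: [3.141, 0.0, 3.034]
force: [0.2, 0.5, 0.8]
width: 85.1
gripper_force: 0.0
clock: 5.38
eef_pos: [514.9, -297.1, 82.7]
tool_rot: [-3.141, 0.002, 3.032]
force: [-0.9, 0.2, 5.3]
width: 20.9
gripper_force: 59.4
```

```bash
python3 -m handwheel '[{"delta_pos":[0,0,0.5],"yaw":0},{"delta_pos":[0,0,1],"yaw":0},{"delta_pos":[0,0,1.5],"yaw":0},{"delta_pos":[0,0,2],"yaw":0},{"delta_pos":[0,0,2],"yaw":0},{"delta_pos":[0,0,2],"yaw":0},{"delta_pos":[0,0,2],"yaw":0},{"delta_pos":[0,0,2],"yaw":0},{"delta_pos":[0,0,2],"yaw":0},{"delta_pos":[0,0,1],"yaw":0}]'
python3 -m handwheel '[{"delta_pos":[0,0,0],"yaw":0},{"delta_pos":[0,0,0],"yaw":0}]'
python3 - <<'E'
from h import *
p,C=wrist(); save(p,"w2.png")
b=get_image("scene"); save(b,"s2.png")
Cs=cloud(b); s=status.read_state(); t=np.array(s["eef_pos"]); print(t)
c,sn=np.cos(-.11),np.sin(-.11); R=np.array([[c,sn],[-sn,c]])
for n,CC in(("wrist",C),("scene",Cs)):
  q=CC.reshape(-1,3).copy(); q[:,:2]=(q[:,:2]-t[:2])@R.T; q[:,2]-=t[2]
  m=(abs(q[:,1])<28)&(abs(q[:,0])<110)&(q[:,2]>-90)&(q[:,2]<45)
  q=q[m]; print(n,len(q))
  for a in range(-80,90,10):
    k=abs(q[:,0]-a)<3
    if k.sum()>3: print(a,k.sum(),"y",np.round(np.percentile(q[k,1],[5,50,95])),"z",np.round(np.percentile(q[k,2],[5,50,95])))
E
```

```text
clock: 6.22
eef_pos: [515.0, -297.0, 244.5]
tool_rot: [-3.14, 0.004, 3.032]
force: [0.6, -1.0, -0.3]
width: 20.8
gripper_force: 58.5
clock: 6.38
eef_pos: [514.1, -296.3, 241.4]
tool_rot: [3.142, 0.0, 3.032]
force: [0.3, 0.3, -1.1]
width: 20.7
gripper_force: 58.5
[ 513.41066219 -295.88766085  240.05895973]
wrist 6241
-30 377 y [-10.   0.   9.] z [41. 43. 45.]
-20 383 y [-9. -0.  9.] z [33. 35. 38.]
-10 1946 y [-17.  -1.  16.] z [11. 29. 44.]
0 504 y [-12.  -1.  11.] z [17. 21. 41.]
10 412 y [-12.   0.  11.] z [ 8. 15. 39.]
20 36 y [-9. -1.  8.] z [2. 4. 5.]
50 18 y [-15.  12.  14.] z [-45. -43. -40.]
60 126 y [-14.  -0.  13.] z [-53. -51. -49.]
scene 1300
-50 11 y [10. 11. 13.] z [34. 38. 40.]
-40 30 y [ 9. 10. 13.] z [27. 35. 42.]
-30 51 y [ 6. 10. 12.] z [19. 32. 42.]
-20 39 y [ 8. 11. 12.] z [11. 22. 30.]
-10 24 y [14. 16. 18.] z [ 3. 18. 33.]
0 74 y [11. 22. 24.] z [-4. 22. 37.]
10 199 y [-16.  10.  24.] z [-14.  13.  38.]
20 90 y [-22.   4.  24.] z [-23. -19.   2.]
30 79 y [-25.   3.  26.] z [-32. -28. -26.]
40 78 y [-23.   3.  24.] z [-40. -37. -34.]
50 72 y [-22.   4.  25.] z [-49. -45. -42.]
60 44 y [-15.   1.  15.] z [-57. -53. -51.]
```

View pics/s2.png

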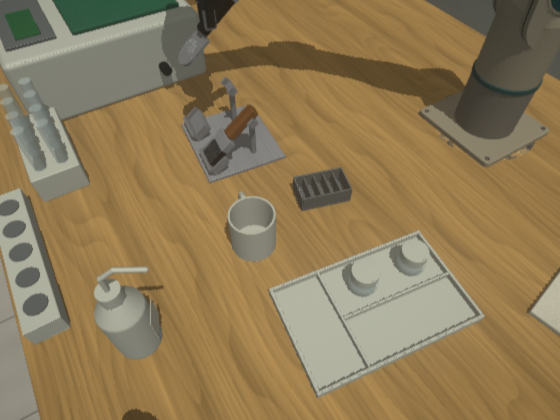

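The scene view shows the spatula held cleanly above the rest, still at about 40°, and the brush undisturbed at (230,135). I carry it to the long bay.

```bash
python3 -m handwheel '[{"delta_pos":[-0.1,1,0],"yaw":0},{"delta_pos":[-0.2,2,0],"yaw":0},{"delta_pos":[-0.2,3,0],"yaw":0},{"delta_pos":[-0.2,3,0],"yaw":0},{"delta_pos":[-0.2,3,0],"yaw":0},{"delta_pos":[-0.2,3,0],"yaw":0},{"delta_pos":[-0.2,3,0],"yaw":0},{"delta_pos":[-0.2,3,0],"yaw":0},{"delta_pos":[-0.2,3,0],"yaw":-0.015},{"delta_pos":[-0.2,3,0],"yaw":-0.016}]'
python3 -m handwheel '[{"delta_pos":[-0.2,3,0],"yaw":0},{"delta_pos":[-0.2,3,0],"yaw":0},{"delta_pos":[-0.2,3,0],"yaw":0},{"delta_pos":[-0.2,3,0],"yaw":0},{"delta_pos":[-0.2,3,0],"yaw":0},{"delta_pos":[-0.2,3,0],"yaw":0},{"delta_pos":[-0.2,3,0],"yaw":0},{"delta_pos":[-0.2,3,0],"yaw":0},{"delta_pos":[-0.2,3,0],"yaw":0},{"delta_pos":[-0.2,2.5,0],"yaw":0}]'
python3 -m handwheel '[{"delta_pos":[0,0,-1],"yaw":0},{"delta_pos":[0,0,-2],"yaw":0},{"delta_pos":[0,0,-2],"yaw":0},{"delta_pos":[0,0,-2],"yaw":0},{"delta_pos":[0,0,-1],"yaw":0},{"delta_pos":[0,0,-1],"yaw":0},{"delta_pos":[0,0,0],"yaw":0},{"delta_pos":[0,0,0],"yaw":0}]'
cat > look.py <<'E'
from h import *
import sys
b=get_image("scene"); tp=get_image("top"); s=status.read_state(); t=np.array(s["eef_pos"]); print(t.round(1),s["tool_rot"])
save(b,sys.argv[1]); save(tp,"t_"+sys.argv[1])
c,sn=np.cos(-.141),np.sin(-.141); R=np.array([[c,sn],[-sn,c]])
print("TCP tray",((t[:2]-[497.6,222])@R.T).round(1))
for n,CC in(("scene",cloud(b)),("top",cloud(tp))):
  q=CC.reshape(-1,3).copy(); q[:,:2]=(q[:,:2]-[497.6,222])@R.T
  np.savez("pics/"+n+"_last.npz",q=q)
  def prof(a0,a1,ax,lim,w):
    o=[]
    for a in np.arange(a0,a1,w):
      k=(q[:,ax]>=a)&(q[:,ax]<a+w)&(q[:,1-ax]>lim[0])&(q[:,1-ax]<lim[1])&(q[:,2]<150)
      o.append((int(a),int(np.median(q[k,2])) if k.sum()>2 else None))
    return o
  print(n,"across y (x -135..-120)",prof(-96,100,1,(-136,-118),3))
  print(n,"along x (y 10..25)",prof(-156,156,0,(10,22),3))
  print(n,"along x (y 40..50)",prof(-156,156,0,(40,50),4))
E
python3 look.py s3.png
```

```text
clock: 7.32
eef_pos: [493.9, -24.3, 240.5]
tool_rot: [3.142, -0.002, 3.001]
force: [0.9, -0.2, -0.7]
width: 20.6
gripper_force: 58.6
clock: 8.15
eef_pos: [473.4, 271.3, 240.3]
tool_rot: [-3.141, -0.002, 3.003]
force: [0.2, 0.5, -1.2]
width: 20.7
gripper_force: 58.6
clock: 8.82
eef_pos: [475.1, 268.5, 151.2]
tool_rot: [-3.141, -0.001, 3.001]
force: [0.6, -0.1, -1.4]
width: 20.5
gripper_force: 58.7
[475.9 268.8 152.1] [3.14047508e+00 1.24879460e-03 3.00055270e+00]
TCP tray [-28.1  43.3]
scene across y (x -135..-120) [(-96, None), (-93, 15), (-90, 16), (-87, 9), (-84, None), (-81, None), (-78, None), (-75, None), (-72, None), (-69, None), (-66, None), (-63, None), (-60, None), (-57, None), (-54, None), (-51, None), (-48, None), (-45, None), (-42, None), (-39, None), (-36, None), (-33, None), (-30, None), (-27, None), (-24, None), (-21, None), (-18, None), (-15, None), (-12, None), (-9, None), (-6, None), (-3, None), (0, None), (3, None), (6, None), (9, None), (12, None), (15, None), (18, 4), (21, 4), (24, 4), (27, 4), (30, 4), (33, 3), (36, 3), (39, 4), (42, 4), (45, 4), (48, 4), (51, 4
[... 3988 characters left out ...]
4), (-116, 4), (-112, 4), (-108, 3), (-104, 3), (-100, 4), (-96, 4), (-92, 4), (-88, 4), (-84, 4), (-80, 4), (-76, 3), (-72, 4), (-68, 4), (-64, 4), (-60, None), (-56, 4), (-52, None), (-48, None), (-44, None), (-40, 3), (-36, None), (-32, None), (-28, 3), (-24, 3), (-20, 4), (-16, 5), (-12, 68), (-8, 129), (-4, 126), (0, 122), (4, 120), (8, 117), (12, 113), (16, 111), (20, 107), (24, 103), (28, 99), (32, 93), (36, 6), (40, 4), (44, 4), (48, 5), (52, 3), (56, 4), (60, 14), (64, 5), (68, 4), (72, 3), (76, 4), (80, 3), (84, 4), (88, 5), (92, 3), (96, 3), (100, 3), (104, 4), (108, 4), (112, 4), (116, 5), (120, 3), (124, 3), (128, 4), (132, 5), (136, 4), (140, 5), (144, 12), (148, 16), (152, 0)]
```

View pics/s3.png

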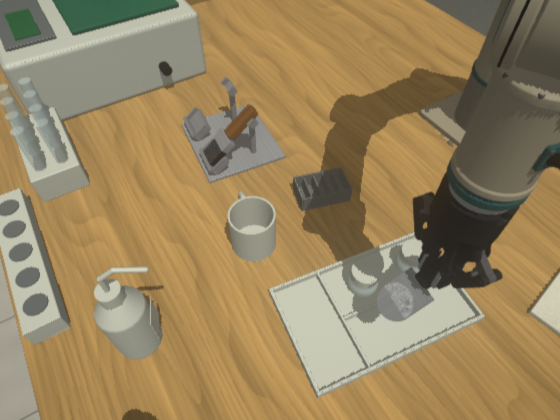

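The scene shows the spatula over the empty bay with blade tip about 64 mm ahead of the TCP. Descend near the floor.

```bash
python3 -m handwheel '[{"delta_pos":[0,0,-1],"yaw":0},{"delta_pos":[0,0,-1.5],"yaw":0},{"delta_pos":[0,0,-1.5],"yaw":0},{"delta_pos":[0,0,-1.5],"yaw":0},{"delta_pos":[0,0,-1],"yaw":0},{"delta_pos":[0,0,-0.5],"yaw":0},{"delta_pos":[0,0,-0.3],"yaw":0},{"delta_pos":[0,0,-0.2],"yaw":0},{"delta_pos":[0,0,0],"yaw":0}]'
python3 -m handwheel '[{"delta_pos":[0,0,-0.15],"yaw":0},{"delta_pos":[0,0,-0.15],"yaw":0},{"delta_pos":[0,0,-0.15],"yaw":0},{"delta_pos":[0,0,-0.15],"yaw":0},{"delta_pos":[0,0,0],"yaw":0}]'
python3 -m handwheel '[{"delta_pos":[-0.1,0.01,-0.15],"yaw":0},{"delta_pos":[-0.15,0.02,-0.15],"yaw":0},{"delta_pos":[-0.15,0.02,-0.15],"yaw":0},{"delta_pos":[-0.15,0.02,-0.15],"yaw":0}]'
```

```text
clock: 9.67
eef_pos: [475.5, 268.6, 76.5]
tool_rot: [3.141, 0.0, 3.001]
force: [0.1, -0.1, -0.8]
width: 20.9
gripper_force: 58.7
clock: 10.08
eef_pos: [475.1, 268.5, 70.2]
tool_rot: [-3.141, -0.0, 3.001]
force: [-1.0, -0.2, -0.8]
width: 21.0
gripper_force: 58.7
clock: 10.42
eef_pos: [469.9, 269.3, 64.3]
tool_rot: [3.141, 0.001, 3.001]
force: [1.6, -0.6, 1.5]
width: 20.8
gripper_force: 59.0
```

Contact is starting. I continue the pivot in small steps.

```bash
python3 -m handwheel '[{"delta_pos":[-0.15,0.02,-0.2],"yaw":0},{"delta_pos":[-0.15,0.02,-0.2],"yaw":0},{"delta_pos":[-0.15,0.02,-0.2],"yaw":0},{"delta_pos":[-0.12,0.02,-0.2],"yaw":0},{"delta_pos":[-0.12,0.02,-0.2],"yaw":0}]'
python3 -m handwheel '[{"delta_pos":[-0.12,0.02,-0.2],"yaw":0},{"delta_pos":[-0.1,0.01,-0.2],"yaw":0},{"delta_pos":[-0.1,0.01,-0.2],"yaw":0},{"delta_pos":[-0.1,0.01,-0.2],"yaw":0},{"delta_pos":[-0.1,0.01,-0.2],"yaw":0}]'
python3 - <<'E'
from h import *
b=get_image("scene"); t=get_image("top"); save(b,"s4.png"); print(np.array(status.read_state()["eef_pos"]))
c,sn=np.cos(-.141),np.sin(-.141); R=np.array([[c,sn],[-sn,c]])
for n,p in(("scene",b),("top",t)):
  q=cloud(p).reshape(-1,3); q[:,:2]=(q[:,:2]-[497.6,222])@R.T
  for y in(30,55):
    print(n,y,[(a,int(np.median(q[k,2]))) for a in range(-60,60,5) for k in[(abs(q[:,0]-a)<2.5)&(abs(q[:,1]-y)<8)&(q[:,2]<70)] if k.sum()>2])
E
```

```text
clock: 10.83
eef_pos: [461.3, 269.8, 55.1]
tool_rot: [-3.141, -0.002, 3.0]
force: [-6.4, -1.6, 13.1]
width: 20.6
gripper_force: 60.2
clock: 11.25
eef_pos: [453.7, 270.7, 44.8]
tool_rot: [-3.14, -0.006, 3.002]
force: [-9.1, -0.7, 13.2]
width: 20.6
gripper_force: 60.3
[453.5420932  270.74154669  44.59368178]
scene 30 [(-60, 65), (-55, 64), (-50, 62), (-45, 60), (-40, 57), (-35, 54), (-30, 37), (-25, 33), (-20, 31), (-15, 29), (-10, 26), (-5, 24), (0, 21), (5, 19), (10, 16), (15, 14), (20, 13), (25, 9), (30, 5), (35, 3), (40, 3), (45, 4), (50, 4), (55, 3)]
scene 55 [(-60, 4), (-55, 4), (-50, 3), (-45, 58), (-40, 57), (-35, 50), (-30, 36), (-25, 33), (-20, 31), (-15, 29), (-10, 26), (-5, 23), (0, 22), (5, 19), (10, 17), (15, 15), (20, 12), (25, 8), (30, 4), (35, 3), (40, 3), (45, 4), (50, 4), (55, 4)]
top 30 [(-40, 5), (-35, 50), (-30, 46), (-25, 34), (-20, 31), (-15, 29), (-10, 27), (-5, 25), (0, 23), (5, 21), (10, 18), (15, 16), (20, 14), (25, 10), (30, 5), (35, 4), (40, 3), (45, 3), (50, 3), (55, 4)]
top 55 [(-30, 50), (-25, 33), (-20, 32), (-15, 29), (-10, 27), (-5, 24), (0, 22), (5, 20), (10, 17), (15, 16), (20, 14), (25, 10), (30, 5), (35, 4), (40, 4), (45, 4), (50, 3), (55, 4)]
```

View pics/s4.png

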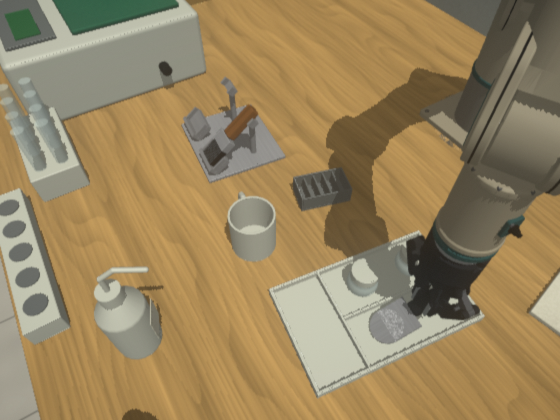

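Pivot is working: blade slope is now about 25°, tip stationary near x=33 in the tray. Continue down.

```bash
python3 -m handwheel '[{"delta_pos":[0,0,-0.2],"yaw":0},{"delta_pos":[0,0,-0.2],"yaw":0},{"delta_pos":[0,0,-0.2],"yaw":0},{"delta_pos":[0,0,-0.2],"yaw":0},{"delta_pos":[0,0,-0.2],"yaw":0},{"delta_pos":[0,0,-0.2],"yaw":0},{"delta_pos":[0,0,-0.2],"yaw":0},{"delta_pos":[0,0,-0.2],"yaw":0},{"delta_pos":[0,0,-0.2],"yaw":0},{"delta_pos":[0,0,-0.2],"yaw":0}]'
python3 -m handwheel '[{"delta_pos":[0,0,-0.2],"yaw":0},{"delta_pos":[0,0,-0.2],"yaw":0},{"delta_pos":[0,0,-0.15],"yaw":0},{"delta_pos":[0,0,-0.15],"yaw":0}]'
python3 - <<'E'
from h import *
b=get_image("scene"); t=get_image("top"); print(np.array(status.read_state()["eef_pos"]))
c,sn=np.cos(-.141),np.sin(-.141); R=np.array([[c,sn],[-sn,c]])
for n,p in(("scene",b),("top",t)):
  q=cloud(p).reshape(-1,3); q[:,:2]=(q[:,:2]-[497.6,222])@R.T
  for y in(30,55):
    print(n,y,[(a,round(float(np.median(q[k,2])),1)) for a in range(-40,60,5) for k in[(abs(q[:,0]-a)<2.5)&(abs(q[:,1]-y)<8)&(q[:,2]<70)] if k.sum()>2])
E
```

```text
clock: 12.18
eef_pos: [455.6, 271.6, 24.7]
tool_rot: [3.142, -0.003, 3.002]
force: [-5.9, -0.1, 9.7]
width: 20.6
gripper_force: 60.2
clock: 12.52
eef_pos: [455.9, 271.7, 17.7]
tool_rot: [3.141, -0.002, 3.002]
force: [-4.9, 1.4, 7.8]
width: 20.4
gripper_force: 60.2
[455.91535466 271.65557248  17.66747026]
scene 30 [(-40, 37.3), (-35, 53.5), (-30, 32.7), (-25, 18.5), (-20, 16.9), (-15, 16.7), (-10, 15.8), (-5, 15.3), (0, 14.5), (5, 13.3), (10, 13.5), (15, 12.9), (20, 12.1), (25, 11.4), (30, 10.6), (35, 10.2), (40, 9.1), (45, 4.2), (50, 3.7), (55, 4.1)]
scene 55 [(-40, 32.4), (-35, 32.9), (-30, 31.8), (-25, 22.3), (-20, 17.0), (-15, 16.7), (-10, 15.4), (-5, 15.3), (0, 14.4), (5, 13.9), (10, 13.0), (15, 13.1), (20, 11.5), (25, 10.8), (30, 10.5), (35, 9.2), (40, 8.0), (45, 4.1), (50, 4.1), (55, 4.2)]
top 30 [(-40, 21.1), (-35, 6.1), (-30, 21.3), (-25, 21.1), (-20, 17.3), (-15, 17.1), (-10, 15.5), (-5, 15.7), (0, 15.9), (5, 14.6), (10, 13.8), (15, 13.0), (20, 12.1), (25, 11.4), (30, 11.1), (35, 10.6), (40, 8.8), (45, 4.7), (50, 3.3), (55, 4.1)]
top 55 [(-25, 31.6), (-20, 17.4), (-15, 17.1), (-10, 16.5), (-5, 15.5), (0, 15.0), (5, 13.7), (10, 14.2), (15, 12.4), (20, 12.6), (25, 11.9), (30, 10.8), (35, 10.4), (40, 8.4), (45, 5.3), (50, 4.1), (55, 4.5)]
```

```bash
python3 -m handwheel '[{"delta_pos":[0,0,-0.15],"yaw":0},{"delta_pos":[0,0,-0.15],"yaw":0},{"delta_pos":[0,0,-0.15],"yaw":0},{"delta_pos":[0,0,-0.15],"yaw":0},{"delta_pos":[0,0,-0.1],"yaw":0},{"delta_pos":[0,0,-0.1],"yaw":0}]'
python3 -m handwheel '[{"delta_pos":[0,0,-0.1],"yaw":0},{"delta_pos":[0,0,-0.1],"yaw":0}]'
cat > sl.py <<'E'
from h import *
b=get_image("scene"); t=get_image("top"); print(np.array(status.read_state()["eef_pos"]))
c,sn=np.cos(-.141),np.sin(-.141); R=np.array([[c,sn],[-sn,c]])
for n,p in(("scene",b),("top",t)):
  q=cloud(p).reshape(-1,3); q[:,:2]=(q[:,:2]-[497.6,222])@R.T
  k=(q[:,0]>-22)&(q[:,0]<36)&(q[:,1]>24)&(q[:,1]<62)&(q[:,2]<20)
  print(n,np.polyfit(q[k,0],q[k,2],1),"y",np.percentile(q[(q[:,0]>0)&(q[:,0]<20)&(q[:,1]>5)&(q[:,1]<80)&(q[:,2]>6.5)&(q[:,2]<16)][:,1],[2,98]))
E
python3 sl.py
```

```text
clock: 13.12
eef_pos: [455.7, 271.7, 9.6]
tool_rot: [3.141, -0.003, 3.002]
force: [-5.6, 2.0, 6.7]
width: 20.6
gripper_force: 60.4
clock: 13.28
eef_pos: [455.7, 271.7, 7.7]
tool_rot: [3.141, -0.003, 3.002]
force: [-6.1, 1.1, 8.1]
width: 20.9
gripper_force: 60.6
[455.82463093 271.63153458   7.49097831]
scene [-0.02531987 10.02364151] y [17.82373357 68.73628714]
top [-0.0316785  10.49428777] y [14.18513091 69.98807525]
```

```bash
python3 -m handwheel '[{"delta_pos":[0,0,-0.1],"yaw":0},{"delta_pos":[0,0,-0.05],"yaw":0},{"delta_pos":[0,0,0],"yaw":0}]'
python3 -m handwheel '[{"delta_pos":[0,0,-0.05],"yaw":0},{"delta_pos":[0,0,-0.05],"yaw":0},{"delta_pos":[0,0,0],"yaw":0}]'
python3 sl.py
```

```text
clock: 13.63
eef_pos: [455.8, 271.6, 6.1]
tool_rot: [3.141, -0.002, 3.002]
force: [-4.9, 1.2, 7.1]
width: 20.7
gripper_force: 60.6
clock: 13.88
eef_pos: [455.8, 271.6, 5.5]
tool_rot: [3.141, -0.002, 3.002]
force: [-5.7, 0.7, 10.0]
width: 20.7
gripper_force: 61.0
[455.78037891 271.65098472   5.44098063]
scene [-3.33562938e-04  8.99528515e+00] y [17.94448008 68.57292354]
top [-6.54267013e-03  9.56827806e+00] y [14.01873051 67.64820235]
```

Level, with force rising as it seats. I release to about 38 mm and lift.

```bash
python3 -m handwheel '[{"delta_pos":[0,0,0],"yaw":0},{"delta_pos":[0,0,0],"yaw":0},{"delta_pos":[0,0,0],"yaw":0},{"delta_pos":[0,0,0],"yaw":0},{"delta_pos":[0,0,0],"yaw":0},{"delta_pos":[0,0,0],"yaw":0}]' -0.12
python3 -m handwheel '[{"delta_pos":[0,0,0.3],"yaw":0},{"delta_pos":[0,0,0.5],"yaw":0},{"delta_pos":[0,0,1],"yaw":0},{"delta_pos":[0,0,2],"yaw":0},{"delta_pos":[0,0,3],"yaw":0},{"delta_pos":[0,0,3],"yaw":0},{"delta_pos":[0,0,3],"yaw":0},{"delta_pos":[0,0,3],"yaw":0},{"delta_pos":[0,0,3],"yaw":0},{"delta_pos":[0,0,3],"yaw":0}]'
python3 sl.py
```

```text
clock: 14.48
eef_pos: [457.7, 270.7, 4.7]
tool_rot: [-3.141, -0.0, 3.001]
force: [0.3, 0.5, 0.2]
width: 37.5
gripper_force: 0.0
clock: 15.32
eef_pos: [457.3, 270.6, 225.5]
tool_rot: [3.141, 0.001, 3.001]
force: [0.8, 0.4, -0.6]
width: 37.2
gripper_force: 0.0
[460.41591914 272.31829228 228.58399525]
scene [-3.99874201e-03  9.08690418e+00] y [17.8190787  68.78155068]
top [-0.01264593  9.56827609] y [11.09178162 67.28831971]
```

Spatula lies flat and undisturbed. Now the brush.

```bash
python3 -m handwheel '[{"delta_pos":[0.35,-2.3,0],"yaw":0.003},{"delta_pos":[0.35,-2.3,0],"yaw":0.003},{"delta_pos":[0.35,-2.3,0],"yaw":0.003},{"delta_pos":[0.35,-2.3,0],"yaw":0.003},{"delta_pos":[0.35,-2.3,0],"yaw":0.003},{"delta_pos":[0.35,-2.3,0],"yaw":0.003},{"delta_pos":[0.35,-2.3,0],"yaw":0.003},{"delta_pos":[0.35,-2.3,0],"yaw":0.003},{"delta_pos":[0.35,-2.3,0],"yaw":0.003},{"delta_pos":[0.35,-2.3,0],"yaw":0.003}]' 1
python3 -m handwheel '[{"delta_pos":[0.35,-2.3,0],"yaw":0},{"delta_pos":[0.35,-2.3,0],"yaw":0},{"delta_pos":[0.35,-2.3,0],"yaw":0},{"delta_pos":[0.35,-2.3,0],"yaw":0},{"delta_pos":[0.35,-2.3,0],"yaw":0},{"delta_pos":[0.35,-2.3,0],"yaw":0},{"delta_pos":[0.35,-2.3,0],"yaw":0},{"delta_pos":[0.35,-2.3,0],"yaw":0},{"delta_pos":[0.35,-2.3,0],"yaw":0},{"delta_pos":[0.35,-2.3,0],"yaw":0}]'
python3 -m handwheel '[{"delta_pos":[0,0,0],"yaw":0},{"delta_pos":[0,0,0],"yaw":0},{"delta_pos":[0,0,0],"yaw":0}]'
python3 - <<'E'
from h import *
p,C=wrist(); save(p,"w3.png")
print(status.read_state()["eef_pos"])
q=C.reshape(-1,3).copy(); col=cv2.cvtColor(p["color"],cv2.COLOR_RGB2HSV).reshape(-1,3)
c,s=np.cos(-.11),np.sin(-.11); R=np.array([[c,s],[-s,c]]); q[:,:2]=(q[:,:2]-[516.4,-243.4])@R.T
n=(abs(q[:,1]-55)<30)&(q[:,2]>15)&(q[:,2]<160)&(abs(q[:,0])<90)
for a in range(-60,65,5):
  k=n&(abs(q[:,0]-a)<2.5)
  if k.sum()>5: print(a,k.sum(),"y",np.percentile(q[k,1],[5,50,95]).round(1),"z",np.percentile(q[k,2],[10,50,90]).round(),"sat",np.median(col[k,1]))
E
```

```text
clock: 16.25
eef_pos: [492.1, 39.6, 222.9]
tool_rot: [3.142, -0.0, 3.031]
force: [-0.1, 0.1, -0.2]
width: 85.2
gripper_force: 0.0
clock: 17.08
eef_pos: [527.1, -190.2, 222.9]
tool_rot: [3.141, -0.001, 3.031]
force: [-0.7, -0.0, 0.0]
width: 85.3
gripper_force: 0.0
clock: 17.33
eef_pos: [527.2, -188.2, 222.7]
tool_rot: [3.141, -0.001, 3.031]
force: [0.2, 0.2, 0.2]
width: 85.6
gripper_force: 0.0
[ 527.31839469 -187.71101461  222.7022413 ]
-40 53 y [45.6 54.3 63. ] z [112. 113. 115.] sat 143.0
-35 341 y [39.6 54.9 69.6] z [ 61. 116. 120.] sat 151.0
-30 443 y [36.4 55.1 73.3] z [ 99. 121. 124.] sat 148.0
-25 315 y [36.  54.3 73.5] z [106. 122. 125.] sat 149.0
-20 250 y [36.  54.3 72.7] z [ 96. 118. 121.] sat 150.0
-15 210 y [36.1 54.3 73. ] z [104. 115. 117.] sat 151.5
-10 145 y [42.9 55.  66.4] z [107. 111. 113.] sat 152.0
-5 130 y [44.3 54.2 64.8] z [105. 107. 109.] sat 152.0
0 112 y [44.2 54.6 65.1] z [101. 103. 105.] sat 153.0
5 118 y [43.9 55.  65.2] z [ 97.  99. 101.] sat 153.0
10 106 y [43.7 55.  65.4] z [93. 95. 97.] sat 152.0
15 96 y [44.3 54.1 64.7] z [89. 91. 93.] sat 152.0
20 237 y [33.7 54.  75.1] z [65. 69. 88.] sat 7.0
25 233 y [33.2 54.9 75.6] z [70. 74. 83.] sat 5.0
30 177 y [33.9 54.9 75.5] z [74. 75. 76.] sat 5.0
35 158 y [33.6 54.9 77. ] z [70. 72. 73.] sat 4.0
40 203 y [26.3 54.9 83.2] z [37. 67. 69.] sat 5.0
45 160 y [26.3 56.3 83.3] z [41. 63. 65.] sat 4.0
50 78 y [25.7 58.4 84. ] z [35. 50. 52.] sat 6.0
55 159 y [26.1 54.8 83.3] z [32. 48. 50.] sat 13.0
60 147 y [27.  55.8 83.5] z [28. 44. 46.] sat 15.0
```

View pics/w3.png

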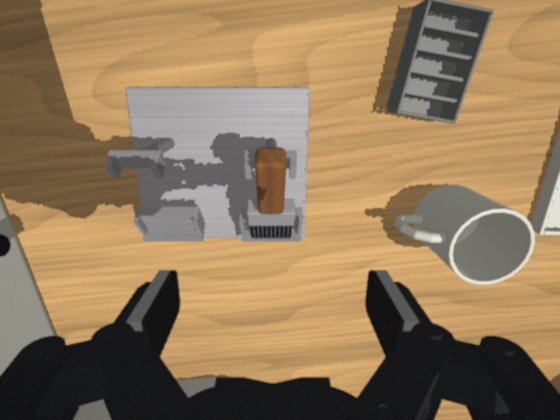

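The wrist picture shows the brush handle centred in its place (cols 257–287, rows 148–213), ferrule just below at row 213. Descend and grip.

```bash
python3 -m handwheel '[{"delta_pos":[0.2,-0.15,-1],"yaw":0},{"delta_pos":[0,0,-1.5],"yaw":0},{"delta_pos":[0,0,-2],"yaw":0},{"delta_pos":[0,0,-2],"yaw":0},{"delta_pos":[0,0,-2],"yaw":0},{"delta_pos":[0,0,-2],"yaw":0},{"delta_pos":[0,0,-1.5],"yaw":0},{"delta_pos":[0,0,-1.5],"yaw":0},{"delta_pos":[0,0,-0.7],"yaw":0},{"delta_pos":[0,0,0],"yaw":0}]'
python3 -m handwheel '[{"delta_pos":[0,0,0],"yaw":0},{"delta_pos":[0,0,0],"yaw":0},{"delta_pos":[0,0,0],"yaw":0},{"delta_pos":[0,0,0],"yaw":0},{"delta_pos":[0,0,0],"yaw":0},{"delta_pos":[0,0,0],"yaw":0},{"delta_pos":[0,0,0],"yaw":0},{"delta_pos":[0,0,0],"yaw":0},{"delta_pos":[0,0,0],"yaw":0},{"delta_pos":[0,0,0],"yaw":0}]' -1
```

```text
clock: 18.22
eef_pos: [528.4, -189.3, 78.9]
tool_rot: [3.14, -0.004, 3.032]
force: [-0.9, -0.7, 1.0]
width: 85.7
gripper_force: 0.0
clock: 19.05
eef_pos: [530.0, -190.7, 81.7]
tool_rot: [-3.142, 0.001, 3.031]
force: [-1.0, 1.3, 7.0]
width: 22.2
gripper_force: 59.5
```

```bash
python3 -m handwheel '[{"delta_pos":[0,0,0.5],"yaw":0},{"delta_pos":[0,0,1],"yaw":0},{"delta_pos":[0,0,1.5],"yaw":0},{"delta_pos":[0,0,2],"yaw":0},{"delta_pos":[0,0,2],"yaw":0},{"delta_pos":[0,0,2],"yaw":0},{"delta_pos":[0,0,2],"yaw":0},{"delta_pos":[0,0,2],"yaw":0},{"delta_pos":[0,0,2],"yaw":0},{"delta_pos":[0,0,1],"yaw":0}]'
python3 -m handwheel '[{"delta_pos":[0.2,1,0],"yaw":-0.04},{"delta_pos":[0.35,2,0],"yaw":-0.08},{"delta_pos":[0.35,2,0],"yaw":-0.08},{"delta_pos":[0.35,2,0],"yaw":-0.08},{"delta_pos":[0.35,2,0],"yaw":-0.08},{"delta_pos":[0.35,2,0],"yaw":-0.08},{"delta_pos":[0.35,2,0],"yaw":-0.08},{"delta_pos":[0.35,2,0],"yaw":-0.08},{"delta_pos":[0.35,2,0],"yaw":-0.08},{"delta_pos":[0.35,2,0],"yaw":-0.08}]'
python3 -m handwheel '[{"delta_pos":[0.35,2,0],"yaw":-0.08},{"delta_pos":[0.35,2,0],"yaw":-0.08},{"delta_pos":[0.35,2,0],"yaw":-0.08},{"delta_pos":[0.35,2,0],"yaw":-0.08},{"delta_pos":[0.35,2,0],"yaw":-0.08},{"delta_pos":[0.35,2,0],"yaw":-0.08},{"delta_pos":[0.35,2,0],"yaw":-0.08},{"delta_pos":[0.35,2,0],"yaw":-0.08},{"delta_pos":[0.35,2,0],"yaw":-0.08},{"delta_pos":[0.3,2,0],"yaw":-0.08}]'
python3 -m handwheel '[{"delta_pos":[0,0,-1],"yaw":-0.04},{"delta_pos":[0,0,-2],"yaw":0},{"delta_pos":[0,0,-2],"yaw":0},{"delta_pos":[0,0,-2],"yaw":0},{"delta_pos":[0,0,-1],"yaw":0},{"delta_pos":[0,0,-1],"yaw":0},{"delta_pos":[0,0,0],"yaw":0},{"delta_pos":[0,0,0],"yaw":0}]'
cat > bl.py <<'E'
from h import *
import sys
b=get_image("scene"); tp=get_image("top"); s=status.read_state(); t=np.array(s["eef_pos"])
if len(sys.argv)>1: save(b,sys.argv[1])
c,sn=np.cos(-.141),np.sin(-.141); R=np.array([[c,sn],[-sn,c]]); tt=(t[:2]-[497.6,222])@R.T
print("TCP tray",tt.round(1),t[2].round(1),s["tool_rot"][2],s["force"])
for n,p in(("scene",b),("top",tp)):
  q=cloud(p).reshape(-1,3); q[:,:2]=(q[:,:2]-[497.6,222])@R.T
  w=(q[:,2]>8)&(q[:,2]<t[2]+60)&(q[:,0]>70)&(q[:,0]<137)
  print(n,[(a,round(float(np.median(q[k,2])),1),*np.percentile(q[k,0],[5,95]).round().tolist()) for a in range(-80,60,6) for k in[w&(abs(q[:,1]-a)<3)] if k.sum()>3])
E
python3 bl.py s5.png
```

```text
clock: 19.88
eef_pos: [530.5, -191.2, 243.9]
tool_rot: [-3.141, 0.004, 3.03]
force: [0.3, -0.1, -0.8]
width: 22.8
gripper_force: 58.8
clock: 20.72
eef_pos: [562.8, 0.4, 240.8]
tool_rot: [-3.141, -0.001, 2.267]
force: [0.3, 0.9, -1.6]
width: 22.5
gripper_force: 58.8
clock: 21.55
eef_pos: [597.4, 200.4, 240.7]
tool_rot: [-3.141, 0.0, 1.467]
force: [0.4, -0.1, -1.0]
width: 22.6
gripper_force: 58.8
clock: 22.22
eef_pos: [597.8, 199.2, 151.0]
tool_rot: [3.142, 0.0, 1.431]
force: [-0.4, -0.2, -0.1]
width: 22.6
gripper_force: 58.8
TCP tray [103.1  -8.3] 151.9 1.4306153979161569 [ 0.86414035 -0.09679252 -1.14765355]
scene [(-74, 103.5, 97.0, 103.0), (-68, 104.6, 99.0, 103.0), (-32, 135.4, 84.0, 125.0), (-26, 135.4, 86.0, 125.0), (-20, 158.2, 90.0, 127.0), (-14, 191.7, 89.0, 135.0), (-8, 188.5, 88.0, 135.0), (-2, 178.3, 78.0, 132.0), (4, 186.0, 81.0, 127.0), (10, 180.0, 93.0, 114.0), (16, 185.4, 93.0, 114.0), (22, 190.2, 93.0, 114.0), (28, 192.9, 92.0, 114.0), (34, 187.3, 92.0, 113.0), (40, 182.5, 93.0, 110.0)]
top [(-74, 104.7, 85.0, 123.0), (-68, 109.0, 83.0, 123.0), (-62, 114.5, 83.0, 123.0), (-56, 119.3, 83.0, 123.0), (-50, 125.2, 83.0, 124.0), (-44, 135.6, 83.0, 123.0), (-38, 140.3, 81.0, 124.0), (-32, 145.5, 82.0, 124.0), (-26, 151.6, 83.0, 122.0), (-20, 161.9, 74.0, 124.0), (-14, 202.6, 71.0, 107.0), (-8, 207.7, 71.0, 85.0)]
```

View pics/s5.png

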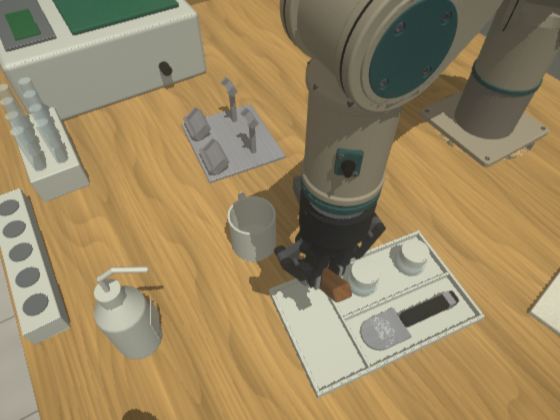

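The scene shows the spatula lying flat in its bay and the brush over the far compartment, across it. Lower to contact.

```bash
python3 -m handwheel '[{"delta_pos":[0,0,-1],"yaw":0},{"delta_pos":[0,0,-1.5],"yaw":0},{"delta_pos":[0,0,-1.5],"yaw":0},{"delta_pos":[0,0,-1.5],"yaw":0},{"delta_pos":[0,0,-1],"yaw":0},{"delta_pos":[0,0,-0.5],"yaw":0},{"delta_pos":[0,0,-0.3],"yaw":0},{"delta_pos":[0,0,-0.2],"yaw":0},{"delta_pos":[0,0,0],"yaw":0}]'
python3 -m handwheel '[{"delta_pos":[0,0,-0.15],"yaw":0},{"delta_pos":[0,0,-0.15],"yaw":0},{"delta_pos":[0,0,-0.15],"yaw":0},{"delta_pos":[0,0,-0.15],"yaw":0}]'
python3 -m handwheel '[{"delta_pos":[0.01,0.1,-0.15],"yaw":0},{"delta_pos":[0.02,0.15,-0.2],"yaw":0},{"delta_pos":[0.02,0.15,-0.2],"yaw":0},{"delta_pos":[0.02,0.15,-0.2],"yaw":0},{"delta_pos":[0.02,0.15,-0.2],"yaw":0}]'
python3 bl.py
```

```text
clock: 23.07
eef_pos: [597.9, 199.3, 76.0]
tool_rot: [3.141, -0.0, 1.431]
force: [-0.5, 0.3, -1.1]
width: 22.6
gripper_force: 58.8
clock: 23.4
eef_pos: [597.8, 199.4, 70.0]
tool_rot: [3.141, -0.0, 1.431]
force: [0.1, -0.5, -1.0]
width: 22.4
gripper_force: 58.8
clock: 23.82
eef_pos: [599.2, 206.3, 61.2]
tool_rot: [3.14, -0.0, 1.431]
force: [-2.1, -0.2, 10.3]
width: 22.5
gripper_force: 59.8
TCP tray [102.8  -0.9] 61.1 1.4314624307516701 [-1.39025539  0.76588388  6.22485183]
scene [(-50, 30.1, 109.0, 113.0), (-38, 44.4, 113.0, 116.0), (-14, 108.8, 91.0, 135.0), (-8, 112.9, 91.0, 136.0), (-2, 97.1, 90.0, 135.0), (4, 89.6, 80.0, 134.0), (10, 91.6, 81.0, 127.0), (16, 88.6, 94.0, 114.0), (22, 92.9, 93.0, 114.0), (28, 98.1, 94.0, 114.0), (34, 101.9, 93.0, 114.0), (40, 98.4, 93.0, 114.0), (46, 92.5, 93.0, 113.0)]
top [(-74, 15.9, 89.0, 121.0), (-68, 18.3, 83.0, 123.0), (-62, 22.2, 82.0, 122.0), (-56, 27.2, 83.0, 122.0), (-50, 32.2, 83.0, 123.0), (-44, 38.0, 82.0, 123.0), (-38, 47.0, 82.0, 123.0), (-32, 51.3, 81.0, 124.0), (-26, 56.0, 82.0, 122.0), (-20, 60.7, 83.0, 121.0), (-14, 68.9, 79.0, 121.0), (-8, 85.4, 72.0, 102.0), (-2, 115.0, 71.0, 112.0)]
```

```bash
python3 -m handwheel '[{"delta_pos":[0.02,0.13,-0.2],"yaw":0},{"delta_pos":[0.02,0.13,-0.2],"yaw":0},{"delta_pos":[0.02,0.13,-0.2],"yaw":0},{"delta_pos":[0.01,0.1,-0.2],"yaw":0},{"delta_pos":[0.01,0.1,-0.2],"yaw":0},{"delta_pos":[0.01,0.1,-0.2],"yaw":0},{"delta_pos":[0.01,0.1,-0.2],"yaw":0},{"delta_pos":[0.01,0.1,-0.2],"yaw":0}]'
python3 -m handwheel '[{"delta_pos":[0.01,0.08,-0.2],"yaw":0},{"delta_pos":[0.01,0.08,-0.2],"yaw":0},{"delta_pos":[0.01,0.06,-0.2],"yaw":0},{"delta_pos":[0.01,0.06,-0.2],"yaw":0},{"delta_pos":[0.01,0.06,-0.2],"yaw":0},{"delta_pos":[0.01,0.05,-0.2],"yaw":0}]'
python3 bl.py
```

```text
clock: 24.58
eef_pos: [601.1, 219.9, 46.5]
tool_rot: [3.139, -0.007, 1.433]
force: [-1.6, 8.2, 12.9]
width: 22.6
gripper_force: 61.0
clock: 25.08
eef_pos: [602.4, 223.8, 34.5]
tool_rot: [3.137, -0.007, 1.433]
force: [0.5, 6.5, 10.6]
width: 22.5
gripper_force: 61.2
TCP tray [103.6  16.3] 34.2 1.4334255573750998 [0.4042633  7.00642587 8.45053875]
scene [(-68, 17.2, 100.0, 124.0), (-62, 18.9, 102.0, 125.0), (-56, 20.8, 104.0, 125.0), (-50, 22.8, 106.0, 125.0), (-44, 24.2, 112.0, 125.0), (-38, 25.6, 118.0, 125.0), (-32, 33.4, 122.0, 125.0), (-14, 39.8, 120.0, 123.0), (10, 88.0, 92.0, 136.0), (16, 68.0, 91.0, 135.0), (22, 57.1, 88.0, 133.0), (28, 59.9, 83.0, 127.0), (34, 56.5, 94.0, 115.0), (40, 58.1, 94.0, 115.0), (46, 60.2, 93.0, 115.0), (52, 61.8, 94.0, 115.0), (58, 63.1, 93.0, 115.0)]
top [(-74, 18.0, 85.0, 118.0), (-68, 18.1, 85.0, 124.0), (-62, 19.8, 85.0, 123.0), (-56, 21.7, 84.0, 124.0), (-50, 23.4, 85.0, 125.0), (-44, 25.9, 84.0, 122.0), (-38, 29.0, 84.0, 125.0), (-32, 34.0, 83.0, 124.0), (-26, 36.3, 83.0, 124.0), (-20, 38.1, 83.0, 125.0), (-14, 39.0, 83.0, 123.0), (-8, 42.4, 86.0, 119.0), (-2, 45.4, 91.0, 115.0), (4, 49.3, 72.0, 120.0), (10, 86.5, 72.0, 97.0)]
```

```bash
python3 -m handwheel '[{"delta_pos":[0,0,-0.2],"yaw":0},{"delta_pos":[0,0,-0.2],"yaw":0},{"delta_pos":[0,0,-0.2],"yaw":0},{"delta_pos":[0,0,-0.2],"yaw":0},{"delta_pos":[0,0,-0.2],"yaw":0},{"delta_pos":[0,0,-0.2],"yaw":0},{"delta_pos":[0,0,-0.2],"yaw":0},{"delta_pos":[0,0,-0.2],"yaw":0},{"delta_pos":[0,0,-0.15],"yaw":0},{"delta_pos":[0,0,-0.15],"yaw":0}]'
python3 -m handwheel '[{"delta_pos":[0,0,-0.1],"yaw":0},{"delta_pos":[0,0,-0.1],"yaw":0},{"delta_pos":[0,0,-0.1],"yaw":0}]'
cat > bf.py <<'E'
from h import *
b=get_image("scene"); tp=get_image("top"); s=status.read_state(); print(s["eef_pos"][2],s["force"])
c,sn=np.cos(-.141),np.sin(-.141); R=np.array([[c,sn],[-sn,c]])
for n,p in(("scene",b),("top",tp)):
  q=cloud(p).reshape(-1,3); q[:,:2]=(q[:,:2]-[497.6,222])@R.T
  w=(abs(q[:,0]-104)<18)&(q[:,2]>9)&(q[:,2]<40)
  for lo,hi in((-66,-36),(-28,-11)):
    k=w&(q[:,1]>lo)&(q[:,1]<hi); print(n,lo,k.sum(),np.polyfit(q[k,1],q[k,2],1).round(3),np.median(q[k,2]).round(1))
  k=w&(q[:,1]<-30); print("  tip y",np.percentile(q[k,1],1).round(1),"x",np.percentile(q[k,0],[2,98]).round(1))
E
python3 bf.py
```

```text
clock: 26.02
eef_pos: [602.3, 222.9, 15.0]
tool_rot: [3.138, -0.005, 1.433]
force: [2.1, 6.7, 7.7]
width: 22.9
gripper_force: 61.7
clock: 26.27
eef_pos: [602.3, 222.7, 12.0]
tool_rot: [3.138, -0.005, 1.433]
force: [0.3, 4.2, 7.1]
width: 22.8
gripper_force: 61.8
11.697052570395421 [1.32566983 4.28460512 5.81095707]
scene -66 148 [ 0.114 24.877] 18.7
scene -28 4 [ 0.239 15.94 ] 13.7
  tip y -718.2 x [ 87.6 121.6]
top -66 225 [ 0.189 29.334] 19.2
top -28 120 [ 0.048 26.608] 25.8
  tip y -719.3 x [ 86.8 121.5]
```

```bash
sed -i 's/(-66,-36),(-28,-11)/(-66,-42),(-26,-11)/' bf.py; python3 -m handwheel '[{"delta_pos":[0,0,-0.1],"yaw":0},{"delta_pos":[0,0,-0.1],"yaw":0},{"delta_pos":[0,0,-0.1],"yaw":0},{"delta_pos":[0,0,-0.1],"yaw":0},{"delta_pos":[0,0,0],"yaw":0}]'
python3 bf.py
```

```text
clock: 26.78
eef_pos: [602.1, 222.4, 7.7]
tool_rot: [3.138, -0.005, 1.433]
force: [0.3, 4.9, 7.5]
width: 22.7
gripper_force: 61.9
7.793657925086999 [0.06144655 4.95918594 6.91047787]
scene -66 136 [9.0000e-03 1.7981e+01] 17.5
scene -26 1 [-0.351  4.865] 9.7
  tip y -718.4 x [ 87.5 121.6]
top -66 176 [1.4000e-02 1.8718e+01] 18.2
top -26 103 [-0.073 21.373] 23.1
  tip y -718.8 x [ 86.6 121.4]bf.py:8: RankWarning: Polyfit may be poorly conditioned
  k=w&(q[:,1]>lo)&(q[:,1]<hi); print(n,lo,k.sum(),np.polyfit(q[k,1],q[k,2],1).round(3),np.median(q[k,2]).round(1))
```

```bash
python3 -m handwheel '[{"delta_pos":[0,0,-0.05],"yaw":0},{"delta_pos":[0,0,-0.05],"yaw":0},{"delta_pos":[0,0,0],"yaw":0}]'
python3 -m handwheel '[{"delta_pos":[0,0,-0.05],"yaw":0},{"delta_pos":[0,0,-0.05],"yaw":0},{"delta_pos":[0,0,0],"yaw":0}]'
python3 bf.py 2>/dev/null
```

```text
clock: 27.13
eef_pos: [602.1, 222.3, 6.8]
tool_rot: [3.138, -0.004, 1.433]
force: [0.6, 3.6, 7.4]
width: 23.0
gripper_force: 62.0
clock: 27.38
eef_pos: [602.1, 222.3, 6.7]
tool_rot: [3.138, -0.005, 1.433]
force: [-1.0, 4.5, 14.1]
width: 22.5
gripper_force: 62.8
6.7218565309342395 [-0.41306619  4.88127776 13.84915885]
scene -66 140 [1.3000e-02 1.7995e+01] 17.4
```

Seated: force rises and z no longer drops. I release, retreat and check.

```bash
python3 -m handwheel '[{"delta_pos":[0,0,0],"yaw":0},{"delta_pos":[0,0,0],"yaw":0},{"delta_pos":[0,0,0],"yaw":0},{"delta_pos":[0,0,0],"yaw":0},{"delta_pos":[0,0,0],"yaw":0},{"delta_pos":[0,0,0],"yaw":0}]' -0.08
python3 -m handwheel '[{"delta_pos":[0,0,0.3],"yaw":0},{"delta_pos":[0,0,0.5],"yaw":0},{"delta_pos":[0,0,1],"yaw":0},{"delta_pos":[0,0,2],"yaw":0},{"delta_pos":[0,0,3],"yaw":0},{"delta_pos":[0,0,3],"yaw":0},{"delta_pos":[0,0,3],"yaw":0},{"delta_pos":[0,0,3],"yaw":0},{"delta_pos":[0,0,3],"yaw":0},{"delta_pos":[0,0,3],"yaw":0}]'
python3 -m handwheel '[{"delta_pos":[-2,-3,0],"yaw":0},{"delta_pos":[-2,-3,0],"yaw":0},{"delta_pos":[-2,-3,0],"yaw":0},{"delta_pos":[-2,-3,0],"yaw":0},{"delta_pos":[-2,-3,0],"yaw":0},{"delta_pos":[-2,-3,0],"yaw":0},{"delta_pos":[-2,-3,0],"yaw":0},{"delta_pos":[0,-3,0],"yaw":0},{"delta_pos":[0,-3,0],"yaw":0},{"delta_pos":[0,0,0],"yaw":0}]'
python3 - <<'E'
from h import *
t=get_image("top"); s=get_image("scene")
a=cv2.resize(t["color"][150:325,120:340],None,fx=3,fy=3); b=s["color"]
cv2.imwrite("pics/f.png",a[...,::-1])
c,sn=np.cos(-.141),np.sin(-.141); R=np.array([[c,sn],[-sn,c]])
for n,p in(("scene",s),("top",t)):
  q=cloud(p).reshape(-1,3); q=q[np.isfinite(q).all(1)]; q[:,:2]=(q[:,:2]-[497.6,222])@R.T
  for nm,m in(("brush",(q[:,0]>70)&(q[:,0]<138)&(abs(q[:,1]+2)<80)),("spat",(q[:,0]>-137)&(q[:,0]<54)&(q[:,1]>8)&(q[:,1]<80))):
    m&=(q[:,2]>7.5)&(q[:,2]<35); X=q[m]; print(n,nm,np.percentile(X,[.5,99.5],axis=0).round(1).tolist())
    ax=1 if nm=="brush" else 0
    print([(int(e),round(float(np.median(X[k,2])),1)) for e in range(-130,70,10) for k in[abs(X[:,ax]-e)<5] if k.sum()>5])
E
```

```text
clock: 27.98
eef_pos: [600.1, 218.9, 4.0]
tool_rot: [-3.141, 0.0, 1.431]
force: [-0.1, 0.3, 0.1]
width: 39.6
gripper_force: 0.0
clock: 28.82
eef_pos: [600.0, 218.9, 225.0]
tool_rot: [3.141, -0.001, 1.43]
force: [-0.7, 0.2, -1.1]
width: 39.2
gripper_force: 0.0
clock: 29.65
eef_pos: [460.0, -57.6, 224.1]
tool_rot: [3.137, 0.002, 1.422]
force: [0.3, -0.6, 0.5]
width: 39.3
gripper_force: 0.0
scene brush [[81.4, -77.6, 8.2], [126.1, 60.9, 26.1]]
[(-80, 16.8), (-70, 17.2), (-60, 17.1), (-50, 17.3), (-40, 19.8), (-30, 22.0), (-20, 21.8), (-10, 21.7), (0, 23.6), (10, 23.5), (20, 23.4), (30, 23.7), (40, 23.6), (50, 23.4), (60, 21.8)]
scene spat [[-118.6, 17.6, 7.6], [46.0, 68.6, 25.9]]
[(-120, 23.2), (-110, 23.7), (-100, 24.0), (-90, 23.3), (-80, 23.1), (-70, 23.4), (-60, 23.4), (-50, 23.4), (-40, 23.4), (-30, 23.1), (-20, 9.8), (-10, 9.2), (0, 8.9), (10, 9.1), (20, 9.1), (30, 9.1), (40, 9.2), (50, 9.4)]
top brush [[73.9, -80.8, 7.6], [133.1, 71.2, 27.4]]
[(-80, 17.0), (-70, 17.5), (-60, 17.5), (-50, 17.3), (-40, 20.8), (-30, 22.7), (-20, 22.1), (-10, 23.7), (0, 23.9), (10, 23.7), (20, 23.9), (30, 23.9), (40, 23.7), (50, 23.4), (60, 22.2)]
top spat [[-120.0, 14.7, 7.5], [47.3, 68.5, 27.5]]
[(-120, 22.9), (-110, 23.4), (-100, 23.9), (-90, 23.8), (-80, 23.8), (-70, 23.7), (-60, 23.6), (-50, 23.4), (-40, 24.2), (-30, 23.7), (-20, 10.3), (-10, 9.7), (0, 9.5), (10, 9.6), (20, 10.1), (30, 9.3), (40, 9.7), (50, 9.8)]
```

View pics/f.png

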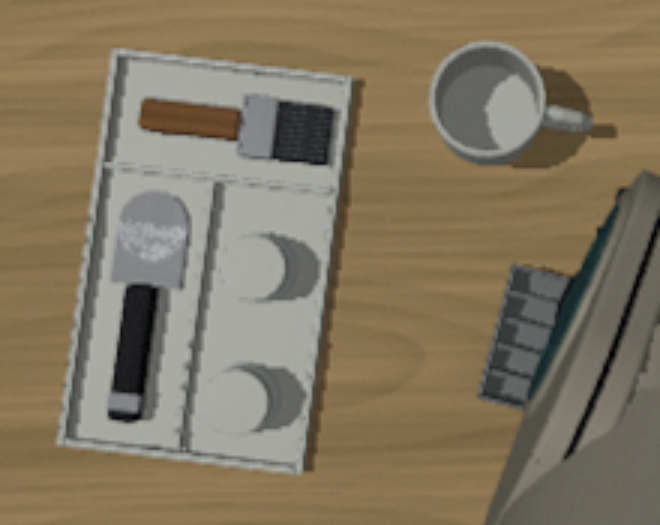

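The final view shows the spatula flat in the long bay (150,305) and the brush flat across the far bay (235,130). The jars, jug and box are where they were.

```bash
python3 -m handwheel '[{"delta_pos":[0,0,0],"yaw":0},{"delta_pos":[0,0,0],"yaw":0},{"delta_pos":[0,0,0],"yaw":0}]'; python3 -c "
from cell import ctrl; print(ctrl.finish_job())"
```

```text
clock: 30.0
eef_pos: [460.3, -49.6, 222.3]
tool_rot: [-3.141, -0.0, 1.433]
force: [0.6, 0.6, 0.4]
width: 39.3
gripper_force: 0.0
the job is handed in; nothing more can be done
None
```

The spatula lies flat lengthwise in the empty long compartment and the brush flat across the far-end one; the jars, jug and grey box look undisturbed, and I handed the job in at 30 s (limit 69 s).

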